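Put the lock cylinders to soak and draw the suction

ROBOT

A 6-joint arm with a two-finger parallel gripper is mounted at the origin on a cart in front of the work surface, level with it; the furniture and walls round the work are solid. World frame = base frame: x ahead of the robot, y to its left, z up, the work surface at z = 0. Lengths are in m, angles in rad, forces in N, time in s.
With the tool pointing down it reaches from about 0.35 to 0.775 m from the base axis. Payload 7.3 kg.
Tool frame: the origin (TCP) lies on the mounting face of the last link; the fingertips stand 178 mm ahead of it and the grasp point (between the pads) lies 159 mm ahead of it (robot.grip_depth is the distance from the TCP to the grasp point, in m); z points along the fingers, y is the line along which they close (so a half turn about z gives the same grasp; the last joint's range is limited). The gripper opens to 92 mm and grips with 3 to 60 N. Pads are 19 mm wide; open, the fingers measure 130 mm over their backs; the gripper's body (75 mm by 190 mm) begins 47 mm behind the grasp point.
Start: joints at [-1.302, 0.342, 1.524, -0, 1.275, -0.146], TCP at [0.212, -0.48, 0.405] pointing down, gripper open.
Joint ranges: [-2.53, 2.53], [-0.77, 2.02], [0.04, 2.7], [-1, 4.14], [0.28, 2.66], [-3.11, 3.11]. Speed limits (rad/s): [2.57, 2.57, 3.14, 3.14, 3.14, 3.14].

INTERFACE

Orientations are given as [roll, pitch, yaw] about the fixed x, y, z axes, in that order (R = Rz(yaw) Ry(pitch) Rx(roll)).
In Python, from cell import observe, cams, robot, models gives the robot as it stands.
- The arm moves only by the shell command python3 -m jog 'ROWS' [FORCE]. ROWS is JSON, a list of rows, each a list of 3 entries, a list of its own where there are three numbers: the shift along the tool's x, y, z each as a share of 0.4 m, from -1 to 1, then the turn about the tool's z as a share of pi rad, from -1 to 1, then the closure, from 0 (fully open) to 1 (shut). In form: [[[x, y, z], turn, jaw], ...]. A call has 1 to 12 rows; each row is the pose to reach, as a shift and turn from the pose commanded when the call began, along the tool's axes at that moment, turning the shorter way round; what a row does not reach only later rows make up. A row lasts 1/8 s, in which the tool goes at most 62.5 mm and 10.7 degrees, less where a joint would pass 70% of its speed; a pose out of reach is approached as far as the arm can. A call with a number of a shift or a turn outside -1 to 1 is refused whole. A call with a gripper value outside its range is refused whole. The fingers move at their own pace and stop on an object; FORCE is the grip in N (left out, the last holds). Time passes only in rows, so rows that repeat a pose let the fingers close. It gives the time, the measured TCP pose, the force, the opening and the grip force at its end, in the units of the state.
- observe(): the state, without advancing time (a new reading comes with each control period).
- cams.read_camera(name): name is "side" or "top" or "wrist"; returns the picture (384x512x3 uint8, red, green, blue); there is no depth.
- cams.camera_model(name): a dict with "camera_matrix" (3x3 intrinsics, pixels), "pose" (4x4, takes a point from camera to world coordinates). Camera axes: x right, y down, z forward; pixel columns grow to the right and rows downward; lengths in m; the calibration is good to about 2 mm. A picture is of the moment at which its call begins: read the wrist's pose just before it. camera_model takes no time and is no camera call; for the wrist camera it gives the pose at the moment of the call.
- robot.hand_in(): hands the job in; it is judged then, once.
Trained networks look in the newest picture that a camera, given by its name, has taken for a name from the list of things; names that differ only in an ending like _2 or _b are one class to them, and where a whole thing is asked for, a point or a joint stands for the part that bears it (a point fixed in the world has none). Each returns a list of dicts, best first, with "confidence" (0 to 1); they miss things now and then, are a little off and sometimes report something else, mostly with a low value. They report only what shows in the picture. A call takes as long as a camera call. They do not tell look-alikes from the thing itself.
- models.find_in(target, camera): "position" ([x, y, z] in m, in world coordinates, good to about 4 mm: the middle of the surface that is visible of it).
- models.pinpoint(target, camera): "position" ([x, y, z] in m, in world coordinates, good to about 4 mm: a listed point, or the origin of a listed thing).
The state is a dict: "time": time; "qpos": joint angles; "qvel": joint speeds; "joint_efforts": joint torques, N m; "tool_pos": TCP position; "tool_rot": TCP orientation; "contact_force": force on the tool from outside, world axes, zero at the start; "torque": the same for the moment, N m; "opening": finger opening in m; "grip_force": force on a finger pad.
Only numpy, scipy, OpenCV 4.12 (cv2) and the standard library are available. Lean on these libraries where they do the work, as an engineer would, in place of code of your own. Each camera call takes 0.05 s, during which the arm holds its last target. There are 200 camera calls.

TASK

Unscrew the cap of the soak pot and swing its arm aside, put every lock cylinder standing on the bench into the pot, then swing the arm fully back and screw the cap fully home. Then pull the sprung suction slide out until its pointer is level with the marker clip on the scale, hold it there for two seconds, and let it go back in. Leave the tin, the hex key set and the padlock where they lie.

Things in the scene. Friction and masses are not known exactly. Their poses are not given: they have to be found in the camera images.
- station: Soak station fixed to the bench: a grey plate 245 x 305 x 10 mm carrying a round aluminium pot, a post with a swing arm, and a steel suction barrel. Origin: under the pot's axis, on the bench top; z up. In this frame the pot is at (0,0), the post at (+110,0) mm, the barrel (48 mm across, top at 66 mm) at y = -165 mm from x = +46 to +145 mm; plate from x = -100 to +145 mm and y = -220 to +85 mm
- pot_floor (a point): centre of the pot's inner floor, 14 mm above the bench; pot inner radius 65 mm, outer 70 mm, 54 mm deep inside; axes parallel to the station's
- pot_mouth (a point): centre of the pot's rim, 68 mm above the bench
- swing_hinge (a point): on the vertical hinge axis of the swing arm, 90 mm above the bench, at the underside of the arm; the arm is a bar 20 mm wide, 8 mm thick (top at 98 mm), reaching from the post over the pot and 72 mm beyond the pot's axis
- swing_peg (a point): upright steel peg, 12 mm in diameter, standing 36 mm up on the outer end of the arm (from 98 to 134 mm above the bench), 172 mm from the hinge axis; the point is 22 mm above the arm's top, 14 mm under the peg's top. Take it to swing the arm
- swing_arm (a joint): angle of the swing arm, rad: 0 = against its stop with the cap right over the pot, grows as it swings clockwise seen from above (towards the station's +y, then +x) up to 1.9; stays where it is left (friction 0.25 N m). It can only leave 0 once the cap has been unscrewed nearly to its stop (2.1 rad or more); the mouth is clear from 1.4 on
- cap_grip (a point): on the cap's turning axis, in the upright bar grip of the screw cap: a black bar 56 mm long (along this point's x axis), 16 mm thick (along y), 29 mm high; the point is 11.5 mm below the bar's top and 122.5 mm above the bench when the cap is home. The cap under the arm is a ribbed aluminium disc 148 mm across whose plug goes 7.5 mm into the mouth
- screw_cap (a joint): turn of the screw cap against the arm, rad: 0 = screwed fully home, grows as it is unscrewed (anticlockwise seen from above), stop at 2.4. The cap rises 3.75 mm per rad; friction 0.1 N m, stays where it is left. It can be screwed down only with the arm against its stop
- slide_tab (a point): centre of the upper part of the suction slide's upright black tab, 12 mm thick (along the station's x), 30 mm wide (y), its top at 82 mm above the bench, 16 mm above this point, its foot at 16 mm; a 10 mm rod runs from it to the barrel at 42 mm height, and 50 mm are free between tab and barrel when the slide is in. It is pulled towards the station's -x
- pull_slide (a joint): how far the suction slide is drawn out, m: 0 = in, stop at 0.070; a spring draws it back in (4.5 N at rest, 150 N/m more)
- slide_index (a point): thin pointer of the slide, 30 mm above the bench, over the scale; moves with the slide, axes parallel to the station's
- clip_mark (a point): the marker clip, a small brass clip on the scale strip, 30 to 55 mm in front (station's -x) of the pointer while the slide is in; axes parallel to the station's. The slide is drawn right when pointer and clip have the same x in the station's frame
- lock_cyl_0: lock cylinder (brass or grey metal), 34 mm in diameter, 39 mm high with the tail on top (solid to 35 mm), 0.13 kg, standing; origin: centre of its face, which is its underside; z up its axis. May be absent
- lock_cyl_1: another such lock cylinder; may be absent
- lock_cyl_2: another such lock cylinder; may be absent
- tin: round tin 64 mm across, 24 mm high, loose; leave alone
- hex_key_set: folding hex key set 22 x 100 x 27 mm, loose; leave alone
- padlock: small padlock 63 x 40 x 17 mm, loose; leave alone
There are look-alikes about, which are no part of the job. Leave any pink look-alike of the lock_cyl_0 alone.

How it is judged:
By the outcome, as a careful person would: the job done as asked, in the order asked, and still so for the second after the job is handed in, with the robot touching nothing.
Of lock_cyl_0, lock_cyl_1, lock_cyl_2 only 1 to 3 are there at a start; the rules pass over those that are not, and their reading is None.
At some moment in a run one of lock_cyl_0, lock_cyl_1, lock_cyl_2 may be knocked a few centimetres aside while the robot is not near it.
Once in a run the grip may slacken for a moment while it holds something.
It also fails if it takes over 210 s, if anything falls off the work surface, if the arm or the gripper's body presses on something with over 40 N, if the wrist force passes 120 N, or if a joint passes its speed limit or range.

## Working session

There is one attempt and no reset: what is moved stays moved. The work goes in short steps, Python scripts to look and compute and a shell command to move; the robot and the scene stay as the last step left them, time stands still between calls to the robot, and variables do not carry over. Pictures are saved under pics/ and viewed, at most 17 in all, crops included, and the job is handed in when it is done.

```bash
ls; mkdir -p pics; cat > h.py <<'E'
import numpy as np, cv2
from cell import observe, cams, robot, models
def snap(cam,name=None):
    M=cams.camera_model(cam); im=cams.read_camera(cam)
    if name: cv2.imwrite(f'pics/{name}.png',im[:,:,::-1])
    return im,M
def proj(M,p):
    T=np.linalg.inv(M['pose']); q=T[:3,:3]@np.array(p)+T[:3,3]; u=np.array(M['camera_matrix'])@q; return u[:2]/u[2]
def ray(M,uv):
    P=np.array(M['pose']); d=P[:3,:3]@np.linalg.inv(M['camera_matrix'])@np.array([*uv,1.]); return P[:3,3],d
def atz(M,uv,z):
    o,d=ray(M,uv); return o+d*(z-o[2])/d[2]
def tri(a,b):
    A=[];B=[]
    for M,uv in (a,b):
        o,d=ray(M,uv); d/=np.linalg.norm(d); Q=np.eye(3)-np.outer(d,d); A.append(Q);B.append(Q@o)
    return np.linalg.lstsq(np.vstack(A),np.hstack(B),rcond=None)[0]
E
python3 - <<'E'
from h import *
np.set_printoptions(precision=4,suppress=True)
a,M=snap('top','top0'); b,N=snap('side','side0')
cv2.imwrite('pics/both0.png',cv2.resize(np.vstack([a,b])[:,:,::-1],None,fx=.78,fy=.78))
print(M['pose'],N['pose'])
for t in ['pot_mouth','swing_hinge','swing_peg','cap_grip','slide_tab','slide_index','clip_mark','lock_cyl_0']:
  for c in ['top','side']:
    for r in models.pinpoint(t,c)[:6]: print(t,c,np.round(r['position'],4),round(r['confidence'],2), proj(M if c=='top' else N,r['position']).round())
print(observe())
E
```

```text
pics
[[ 0.061  -0.9296  0.3635 -0.0421]
 [-0.9981 -0.0577  0.02    0.0184]
 [ 0.0024 -0.3641 -0.9314  1.5315]
 [ 0.      0.      0.      1.    ]] [[-0.9832 -0.1114  0.1446  0.3871]
 [-0.1825  0.6074 -0.7732  0.8234]
 [-0.0017 -0.7866 -0.6175  0.712 ]
 [ 0.      0.      0.      1.    ]]
pot_mouth top [0.448  0.019  0.0677] 0.57 [268. 204.]
pot_mouth top [ 0.6439  0.4088 -0.001 ] 0.47 [166. 153.]
pot_mouth side [0.4481 0.0218 0.07  ] 0.76 [287. 196.]
swing_hinge top [0.5582 0.0102 0.0853] 0.8 [273. 172.]
swing_hinge top [ 0.4695 -0.3603  0.0004] 0.74 [376. 210.]
swing_hinge side [0.5612 0.0066 0.0892] 0.7 [249. 184.]
swing_peg top [0.3894 0.0278 0.1202] 0.77 [265. 216.]
swing_peg side [0.389  0.0216 0.1205] 0.56 [310. 184.]
cap_grip top [0.4467 0.0211 0.1243] 0.76 [268. 199.]
cap_grip side [0.4498 0.0186 0.1225] 0.65 [288. 181.]
slide_tab side [ 0.428  -0.147   0.0661] 0.6 [299. 166.]
slide_tab side [ 0.4274 -0.1791  0.0325] 0.44 [300. 169.]
slide_index top [0.4485 0.0199 0.0703] 0.5 [268. 203.]
slide_index top [0.4509 0.0166 0.0045] 0.33 [269. 209.]
slide_index side [ 0.4285 -0.179   
[... 329 characters left out ...]
.5139  0.3655 -0.003 ] 0.77 [239. 312.]
lock_cyl_0 side [0.5231 0.2857 0.007 ] 0.7 [242. 281.]
lock_cyl_0 side [ 0.4692 -0.3623  0.0027] 0.65 [292. 147.]
lock_cyl_0 side [ 0.4262 -0.1786  0.0281] 0.28 [300. 170.]
{'time': 0.9, 'qpos': array([-1.302 ,  0.342 ,  1.5241,  0.    ,  1.2754, -0.146 ]), 'qvel': array([-0.0016,  0.002 ,  0.0009, -0.0017, -0.0009, -0.0008]), 'joint_efforts': array([  0.0017, -43.1118, -24.4484,   0.072 ,   0.048 ,   0.    ]), 'tool_pos': array([ 0.2116, -0.4805,  0.4048]), 'tool_rot': array([ 3.1415, -0.    ,  0.4148]), 'contact_force': array([-0.689 , -0.036 , -0.2754]), 'torque': array([-0.0065,  0.0546, -0.0038]), 'grip_force': 0.0, 'opening': 0.09188430228042467}
```

View pics/both0.png

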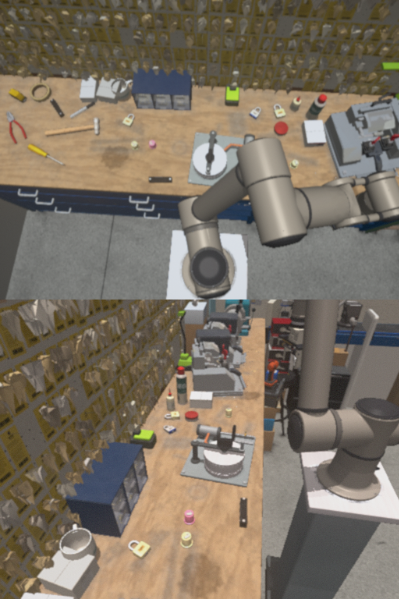

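The picture shows cylinder candidates at top px (173,185) brass, (194,186) pink and (377,210) pale brass, with the hex key set at (205,231). I'll check them in a close crop.

```bash
python3 - <<'E'
from h import *
a=cv2.imread('pics/top0.png'); b=cv2.imread('pics/side0.png')
r=lambda im,s:cv2.resize(im,s,interpolation=cv2.INTER_CUBIC)
A=r(a[150:245,150:410],(800,292)); B=np.hstack([r(b[120:230,220:350],(400,308)),r(b[240:330,180:310],(400,308))])
cv2.imwrite('pics/crop0.png',np.vstack([A,B]))
E
```

```text
(no output)
```

View pics/crop0.png

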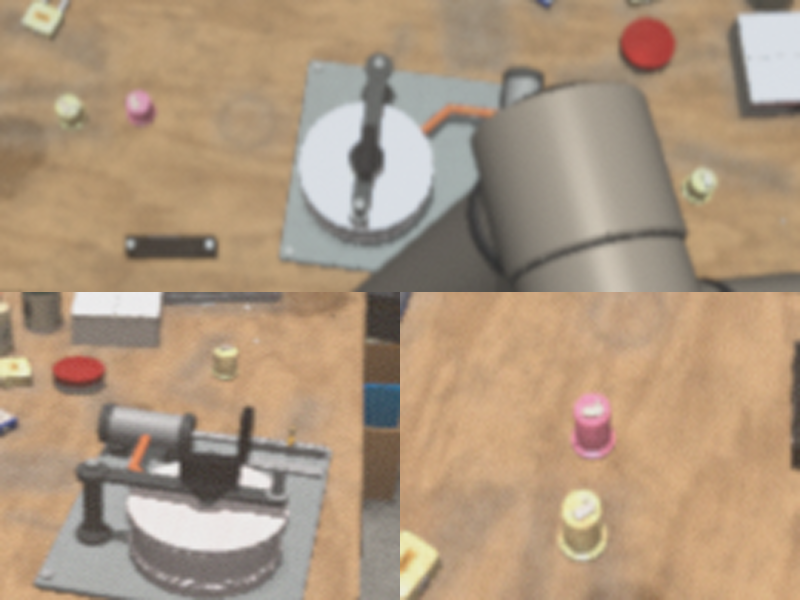

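```bash
cat >> h.py <<'E'
from scipy.spatial.transform import Rotation as R
np.set_printoptions(precision=4,suppress=True)
def go(p,yaw=None,grip=True):
    """shares (x,y,z), turn from current pose to put the grasp point (or TCP) at p"""
    s=observe(); Rt=R.from_euler('xyz',s['tool_rot']); c=s['tool_pos']+(Rt.apply([0,0,robot.grip_depth]) if grip else 0)
    d=Rt.inv().apply(np.array(p)-c)/.4
    t=0 if yaw is None else -((yaw-s['tool_rot'][2]+np.pi)%(2*np.pi)-np.pi)/np.pi
    print('t',s['time'],'grasp',c,'yaw',round(s['tool_rot'][2],3),'q6',round(s['qpos'][5],2),'-> shares',d.round(4),'turn',round(t,4),'F',s['contact_force'],'op',s['opening'],s['grip_force'])
E
python3 - <<'E'
from h import *
M=cams.camera_model('wrist'); s=observe(); Rt=R.from_euler('xyz',s['tool_rot'])
print(M['camera_matrix'],Rt.inv().apply(np.array(M['pose'])[:3,3]-s['tool_pos']), Rt.inv().as_matrix()@np.array(M['pose'])[:3,:3])
go([.43,.02,.42],None,False); go([.43,.02,.27],1.5)
E
```

```text
[[299.2911   0.     256.3665]
 [  0.     299.2911 190.3388]
 [  0.       0.       1.    ]] [0.0738 0.0003 0.0201] [[-0.001  -0.9615 -0.2748]
 [ 1.     -0.001  -0.0002]
 [-0.0001 -0.2748  0.9615]]
t 0.9 grasp [ 0.2116 -0.4805  0.4048] yaw 0.415 q6 -0.15 -> shares [ 1.0039 -0.925  -0.0382] turn 0 F [-0.689  -0.036  -0.2754] op 0.09188430228042467 0.0
t 0.9 grasp [ 0.2116 -0.4805  0.2456] yaw 0.415 q6 -0.15 -> shares [ 1.0039 -0.9251 -0.0612] turn -0.3454 F [-0.689  -0.036  -0.2754] op 0.09188430228042467 0.0
```

```bash
python3 -m jog '[[[0.15,-0.14,-0.03],-0.05,0.5],[[0.3,-0.28,-0.03],-0.1,0.5],[[0.45,-0.42,-0.03],-0.15,0.5],[[0.6,-0.56,-0.03],-0.2,0.5],[[0.75,-0.7,-0.03],-0.25,0.5],[[0.9,-0.83,-0.03],-0.3,0.5],[[1,-0.92,-0.03],-0.345,0.5],[[1,-0.92,-0.03],-0.345,0.5],[[1,-0.92,-0.03],-0.345,0.5],[[1,-0.92,-0.03],-0.345,0.5]]'; python3 - <<'E'
from h import *
a,M=snap('wrist','w1'); t,T=snap('top','top1'); sd,N=snap('side')
cv2.imwrite('pics/v1.png',np.hstack([a[:,:,::-1],cv2.resize(t[150:246,150:278],(286,384))[:,:,::-1]]))
for n in ['pot_mouth','swing_hinge','swing_peg','cap_grip','slide_tab','slide_index','clip_mark']:
    for r in models.pinpoint(n,'wrist')[:2]: print(n,np.round(r['position'],4),round(r['confidence'],2),proj(M,r['position']).round())
for c in ('top','side'):
    for r in models.pinpoint('lock_cyl_0',c)[:7]: print(c,np.round(r['position'],4),round(r['confidence'],2))
go([.448,.02,.1225],1.5)
E
```

```text
time: 2.15
tool_pos: [0.4299, 0.0199, 0.4167]
tool_rot: [3.141, -0.0, 1.504]
contact_force: [-0.0, 0.0, -0.4]
opening: 0.0461
grip_force: 0.0
pot_mouth [0.4502 0.0191 0.0659] 0.67 [274. 172.]
swing_hinge [0.5579 0.0134 0.0905] 0.91 [379. 176.]
swing_hinge [0.3898 0.0246 0.1193] 0.71 [214. 183.]
slide_tab [ 0.4271 -0.1448  0.069 ] 0.79 [263. 300.]
slide_index [ 0.4239 -0.1766  0.0303] 0.95 [262. 302.]
slide_index [0.4467 0.0192 0.117 ] 0.29 [274. 184.]
clip_mark [0.5586 0.0109 0.0906] 0.53 [379. 178.]
clip_mark [ 0.3804 -0.1771  0.0281] 0.39 [231. 303.]
top [ 0.4681 -0.3622  0.0008] 0.68
top [ 0.5166  0.3632 -0.0001] 0.59
top [0.5225 0.2857 0.0024] 0.57
side [ 0.4731 -0.3609  0.0019] 0.61
side [0.5243 0.2878 0.003 ] 0.56
side [ 0.5142  0.3639 -0.0043] 0.48
t 2.75 grasp [0.4293 0.0171 0.2575] yaw 1.498 q6 -0.07 -> shares [0.0105 0.046  0.3376] turn -0.0007 F [0.4049 0.4877 0.2341] op 0.04606723336129964 0.0
```

View pics/v1.png

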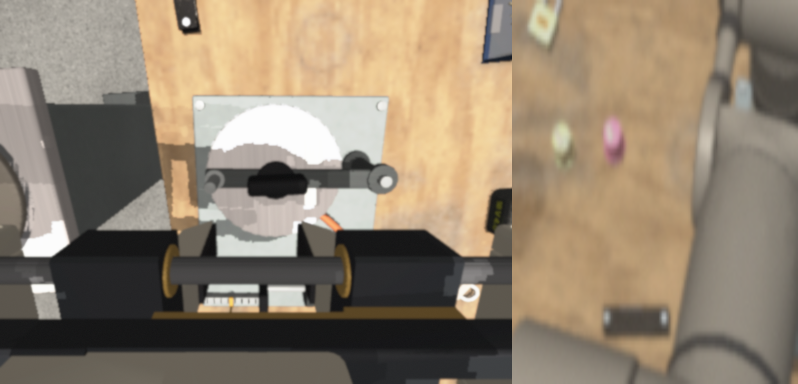

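The wrist view shows the cap bar from about (249,187) to (306,184), the peg at (214,181), the hinge at (382,178), the pointer near (262,302) and the brass clip near (231,300).

```bash
python3 - <<'E'
from h import *
a=cv2.imread('pics/w1.png'); M=cams.camera_model('wrist')
g=a.max(2); m=(g<45).astype(np.uint8); m[:,:235]=0; m[:155]=0; m[205:]=0; m[:,320:]=0
n,l,st,c=cv2.connectedComponentsWithStats(m); i=1+st[1:,4].argmax(); pts=np.argwhere(l==i)[:,::-1]
bar=pts[(pts[:,0]>0)]
# top face: rows of columns away from hub
for u in range(246,312,4):
    v=bar[bar[:,0]==u,1]; print(u,(v.min(),v.max()) if len(v) else None,end=' ')
W=lambda uv,z:atz(M,uv,z)
print(); r=cv2.minAreaRect(bar.astype(np.float32)); print(r)
e=[W((249,188),.128),W((306,186),.128)]; print(e)
h=np.array([.5595,.0105]);k=np.array([.3892,.0246])
d=h-k; print('arm yaw',np.arctan2(d[1],d[0]),np.linalg.norm(d), 'pot',h-d/np.linalg.norm(d)*.110)
E
```

```text
246 None 250 (np.int64(176), np.int64(194)) 254 (np.int64(175), np.int64(194)) 258 (np.int64(172), np.int64(194)) 262 (np.int64(168), np.int64(194)) 266 (np.int64(165), np.int64(194)) 270 (np.int64(164), np.int64(196)) 274 (np.int64(163), np.int64(197)) 278 (np.int64(163), np.int64(196)) 282 (np.int64(164), np.int64(195)) 286 (np.int64(166), np.int64(193)) 290 (np.int64(170), np.int64(193)) 294 (np.int64(173), np.int64(193)) 298 (np.int64(173), np.int64(192)) 302 (np.int64(174), np.int64(192)) 306 (np.int64(179), np.int64(186)) 310 None 
((277.0, 180.0), (60.0, 34.0), 0.0)
[array([0.4223, 0.0168, 0.128 ]), array([0.4753, 0.0149, 0.128 ])]
arm yaw -0.08260665449853183 0.17088270831187105 pot [0.4499 0.0196]
```

```bash
python3 -m jog '[[[0.009,0.048,0.1],0.06,0.5],[[0.009,0.048,0.15],0.12,0.5],[[0.009,0.048,0.15],0.18,0.5],[[0.009,0.048,0.15],0.24,0.5],[[0.009,0.048,0.15],0.3,0.5],[[0.009,0.048,0.15],0.36,0.5],[[0.009,0.048,0.15],0.42,0.5],[[0.009,0.048,0.15],0.48,0.5],[[0.009,0.048,0.15],0.493,0.5],[[0.009,0.048,0.15],0.493,0.5]]' ; python3 - <<'E'
from h import *
a,M=snap('wrist','w2')
for n in ['cap_grip','swing_peg','swing_hinge','slide_tab']:
    for r in models.pinpoint(n,'wrist')[:2]: print(n,np.round(r['position'],4),round(r['confidence'],2),proj(M,r['position']).round())
go([.449,.0195,.1225],-.05)
E
```

```text
time: 4.0
tool_pos: [0.4488, 0.0196, 0.3567]
tool_rot: [3.141, -0.0, -0.05]
contact_force: [-0.8, -0.2, 0.5]
opening: 0.0457
grip_force: 0.0
cap_grip [0.4471 0.0214 0.1194] 0.56 [254. 208.]
swing_peg [0.3867 0.0267 0.1196] 0.82 [251. 277.]
swing_hinge [0.5601 0.0123 0.0887] 0.56 [258.  54.]
swing_hinge [0.4494 0.0236 0.1186] 0.43 [251. 205.]
slide_tab [ 0.428  -0.1463  0.0686] 0.91 [433. 200.]
t 4.25 grasp [0.4488 0.0197 0.1975] yaw -0.05 q6 1.49 -> shares [0.0005 0.0005 0.1875] turn 0.0001 F [0.2563 0.0944 0.8267] op 0.0458446156717078 0.0
```

View pics/w2.png

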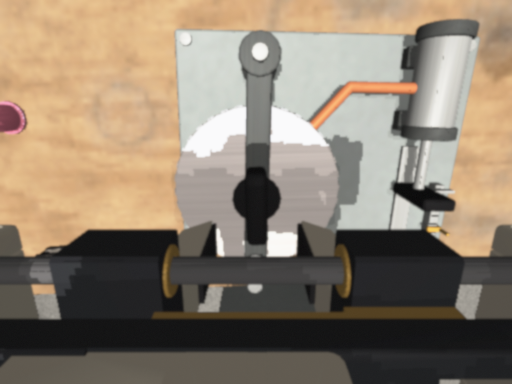

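The bar runs straight along the tool at u≈256, between the fingers, and the peg is at (254,286). I'll go down and grip.

```bash
python3 -m jog '[[[0,0.002,0.1],0,0.5],[[0,0.002,0.175],0,0.5],[[0,0.002,0.187],0,0.5],[[0,0.002,0.187],0,0.9],[[0,0.002,0.187],0,0.9],[[0,0.002,0.187],0,0.9],[[0,0.002,0.187],0,0.9],[[0,0.002,0.187],0,0.9]]' 35
python3 -c "
from h import *
go([.449,.0195,.1225],2.3)"
```

```text
time: 5.25
tool_pos: [0.4495, 0.0193, 0.2837]
tool_rot: [-3.141, -0.004, -0.05]
contact_force: [0.2, 3.8, 7.7]
opening: 0.016
grip_force: 37.1
t 5.25 grasp [0.4502 0.0195 0.1245] yaw -0.05 q6 1.49 -> shares [-0.0029  0.      0.005 ] turn -0.7482 F [0.2089 3.8403 7.667 ] op 0.016042803688352272 37.079962605494075
```

```bash
python3 -m jog '[[[0,0,-0.004],-0.05,0.9],[[0,0,-0.006],-0.1,0.9],[[0,0,-0.007],-0.15,0.9],[[0,0,-0.009],-0.2,0.9],[[0,0,-0.010],-0.25,0.9],[[0,0,-0.012],-0.3,0.9],[[0,0,-0.013],-0.35,0.9],[[0,0,-0.015],-0.4,0.9],[[0,0,-0.016],-0.45,0.9],[[0,0,-0.018],-0.5,0.9],[[0,0,-0.019],-0.55,0.9],[[0,0,-0.021],-0.6,0.9]]'
python3 -c "
from h import *
go([.449,.0195,.1225],2.33)"
```

```text
time: 6.75
tool_pos: [0.4487, 0.02, 0.2909]
tool_rot: [3.14, -0.002, 1.839]
contact_force: [1.0, 8.9, -2.0]
opening: 0.016
grip_force: 36.2
t 6.75 grasp [0.4489 0.0205 0.1317] yaw 1.839 q6 -0.4 -> shares [-0.0024 -0.0004  0.0231] turn -0.1563 F [ 0.9582  8.8661 -2.0205] op 0.016013550551538813 36.16624091489939
```

```bash
python3 -m jog '[[[0,0,-0.0015],-0.05,0.9],[[0,0,-0.003],-0.1,0.9],[[0,0,-0.005],-0.15,0.9],[[0,0,-0.005],-0.16,0.9],[[0,0,-0.005],-0.16,0.9]]'
python3 -c "
from h import *
print(observe()['torque'],observe()['tool_rot'])
import numpy as np
go([.389,.0247,.120],1.5)"
```

```text
time: 7.38
tool_pos: [0.4485, 0.0198, 0.2928]
tool_rot: [3.14, -0.002, 2.337]
contact_force: [-0.8, 7.7, -1.4]
opening: 0.0159
grip_force: 35.5
[ 1.4201 -0.0196 -0.2393] [ 3.1399 -0.0018  2.3367]
t 7.375 grasp [0.4485 0.0202 0.1336] yaw 2.337 q6 -0.9 -> shares [ 0.1112 -0.0995  0.034 ] turn 0.2663 F [-0.8107  7.6772 -1.3786] op 0.015936657054240928 35.507174501181
```

```bash
cat >> h.py <<'E'
def arc(H,th,grip=True):
    s=observe(); Rt=R.from_euler('xyz',s['tool_rot']); c=s['tool_pos'][:2]; H=np.array(H)
    for t in th:
        q=np.array([[np.cos(t),np.sin(t)],[-np.sin(t),np.cos(t)]]); d=H+q@(c-H)-c
        print(round(t,3),(Rt.inv().apply([*d,0])/.4).round(3),'turn',round(t/np.pi,4))
E
python3 -c "
from h import *
arc([.5582,.0105],np.arange(1,13)*.135)"
```

```text
0.135 [0.023 0.029 0.   ] turn 0.043
0.27 [0.041 0.062 0.   ] turn 0.0859
0.405 [0.055 0.096 0.   ] turn 0.1289
0.54 [0.064 0.132 0.   ] turn 0.1719
0.675 [0.068 0.169 0.   ] turn 0.2149
0.81 [0.067 0.206 0.   ] turn 0.2578
0.945 [0.061 0.243 0.001] turn 0.3008
1.08 [0.051 0.278 0.001] turn 0.3438
1.215 [0.035 0.312 0.001] turn 0.3867
1.35 [0.016 0.344 0.001] turn 0.4297
1.485 [-0.008  0.372  0.001] turn 0.4727
1.62 [-0.036  0.397  0.001] turn 0.5157
```

```bash
python3 -m jog '[[[0.012,0.014,0],0.021,0.9],[[0.023,0.029,0],0.043,0.9],[[0.041,0.062,0],0.086,0.9],[[0.055,0.096,0],0.129,0.9]]'
python3 -c "
from h import *
print(observe()['torque'])
arc([.5582,.0105],np.arange(1,11)*.135)"
```

```text
time: 7.88
tool_pos: [0.4604, 0.0616, 0.2927]
tool_rot: [-3.139, -0.0, 1.928]
contact_force: [-3.8, -2.0, 1.1]
opening: 0.0161
grip_force: 35.8
[-0.269   0.4461  0.0277]
0.135 [ 0.023  0.029 -0.   ] turn 0.043
0.27 [ 0.042  0.061 -0.   ] turn 0.0859
0.405 [ 0.056  0.096 -0.   ] turn 0.1289
0.54 [ 0.066  0.132 -0.   ] turn 0.1719
0.675 [ 0.07   0.169 -0.   ] turn 0.2149
0.81 [ 0.07   0.206 -0.001] turn 0.2578
0.945 [ 0.065  0.243 -0.001] turn 0.3008
1.08 [ 0.054  0.278 -0.001] turn 0.3438
1.215 [ 0.039  0.312 -0.001] turn 0.3867
1.35 [ 0.02   0.344 -0.001] turn 0.4297
```

It swings with low forces, so I'll carry on to about 1.7 rad.

```bash
python3 -m jog '[[[0.023,0.029,0],0.043,0.9],[[0.042,0.061,0],0.086,0.9],[[0.056,0.096,0],0.129,0.9],[[0.066,0.132,0],0.172,0.9],[[0.07,0.169,0],0.215,0.9],[[0.07,0.206,0],0.258,0.9],[[0.065,0.243,0],0.301,0.9],[[0.054,0.278,0],0.344,0.9],[[0.039,0.312,0],0.387,0.9],[[0.02,0.344,0],0.43,0.9],[[0.02,0.344,0],0.43,0.9]]'
python3 -c "
from h import *
s=observe();print(s['torque']);d=s['tool_pos'][:2]-[.5582,.0105];print(np.hypot(*d), np.pi-.083-np.arctan2(d[1],d[0]))"
```

```text
time: 9.25
tool_pos: [0.5877, 0.1182, 0.2928]
tool_rot: [-3.141, -0.003, 0.581]
contact_force: [0.8, 5.7, -1.1]
opening: 0.0158
grip_force: 35.8
[ 1.0001 -0.1486 -0.3264]
0.11166013225245114 1.7549898344388901
```

```bash
python3 -m jog '[[[0,0,0],0,0.5],[[0,0,0],0,0.5],[[0,0,0],0,0.5],[[0,0,-0.1],0,0.5],[[0,0,-0.2],0,0.5]]'
python3 -c "
from h import *
go([.51,.36,.22],.6)"
```

```text
time: 9.88
tool_pos: [0.5868, 0.1174, 0.373]
tool_rot: [-3.141, 0.001, 0.582]
contact_force: [0.7, -0.8, 0.2]
opening: 0.0459
grip_force: 0.0
t 9.875 grasp [0.5867 0.1173 0.2138] yaw 0.582 q6 1.06 -> shares [ 0.1732 -0.6123 -0.0155] turn -0.0058 F [ 0.7229 -0.7554  0.2034] op 0.04588214444531547 0.0
```

```bash
python3 -m jog '[[[0.04,-0.14,-0.02],-0.005,0.2],[[0.08,-0.28,-0.02],-0.005,0.2],[[0.12,-0.42,-0.02],-0.005,0.2],[[0.15,-0.54,-0.02],-0.005,0.2],[[0.17,-0.61,-0.02],-0.005,0.2],[[0.17,-0.61,-0.02],-0.005,0.2],[[0.17,-0.61,-0.02],-0.005,0.2]]'
python3 - <<'E'
from h import *
a,M=snap('wrist','w3'); t,T=snap('top'); sd,N=snap('side')
for c in ('wrist','top','side'):
    for r in models.pinpoint('lock_cyl_0',c)[:7]: print(c,np.round(r['position'],4),round(r['confidence'],2))
cv2.imwrite('pics/v3.png',np.vstack([np.hstack([cv2.resize(x,(400,300)) for x in (a,t)]),np.hstack([cv2.resize(sd,(400,300)),cv2.resize(t[130:240,270:420],(400,300))])])[:,:,::-1])
go([.5165,.364,.22],.6)
E
```

```text
time: 10.75
tool_pos: [0.5101, 0.3581, 0.3802]
tool_rot: [3.141, 0.0, 0.597]
contact_force: [0.2, 0.2, -1.0]
opening: 0.0736
grip_force: 0.0
wrist [ 0.5088  0.3658 -0.0024] 0.57
wrist [ 0.5248  0.2815 -0.004 ] 0.56
top [ 0.4695 -0.3601 -0.0013] 0.52
top [0.5192 0.2847 0.0015] 0.47
side [ 0.516   0.364  -0.0011] 0.78
side [ 0.4711 -0.362   0.0015] 0.54
side [0.5232 0.2874 0.0045] 0.49
t 11.05 grasp [0.5103 0.358  0.2212] yaw 0.596 q6 1.46 -> shares [ 0.0212 -0.0038  0.0029] turn -0.0013 F [-0.0464  0.5409 -0.1816] op 0.0733254566481633 0.0
```

View pics/v3.png

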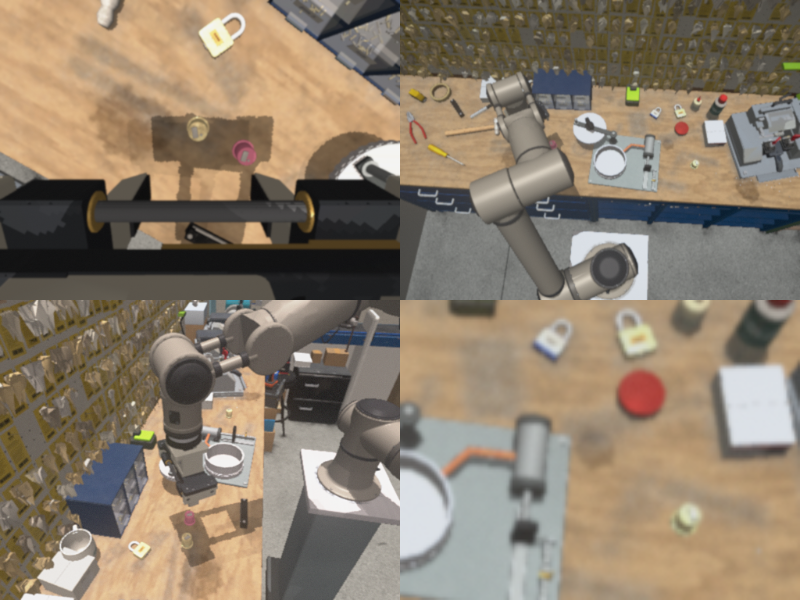

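The pot stands open. The brass cylinder is at wrist px ≈(255,164) with the pink one next to it at (311,195), the other brass cylinder is on the right at top px ≈(377,210), and there is no third. I'll triangulate the brass one.

```bash
cat >> h.py <<'E'
def blob(im,uv,r=30,show=None):
    """centroid of brass (bright, yellowish) blob near uv"""
    u,v=map(int,uv); x0,y0=max(u-r,0),max(v-r,0); c=im[y0:v+r,x0:u+r]; lab=cv2.cvtColor(c,cv2.COLOR_RGB2LAB).astype(float)
    hsv=cv2.cvtColor(c,cv2.COLOR_RGB2HSV)
    m=((hsv[...,0]>21)&(hsv[...,0]<40)&(hsv[...,1]>35)).astype(np.uint8)
    m=cv2.morphologyEx(m,cv2.MORPH_CLOSE,np.ones((7,7),np.uint8)); m=cv2.morphologyEx(m,cv2.MORPH_OPEN,np.ones((3,3),np.uint8))
    n,l,s,q=cv2.connectedComponentsWithStats(m)
    if n<2: return None
    i=1+np.argmax(s[1:,4]); 
    if show: cv2.imwrite(f'pics/{show}.png',np.hstack([cv2.resize(c[:,:,::-1],(300,300)),cv2.cvtColor(cv2.resize((l==i).astype(np.uint8)*255,(300,300)),cv2.COLOR_GRAY2BGR)]))
    b=s[i]; return np.array([x0+b[0]+b[2]/2-.5,y0+b[1]+b[3]/2-.5]),b
E
python3 - <<'E'
from h import *
a,M=snap('wrist'); b,N=snap('side')
A=blob(a,(256,166),30,'b1'); B=blob(b,proj(N,[.516,.364,.018]),22,'b2')
cv2.imwrite('pics/b12.png',np.vstack([cv2.imread('pics/b1.png'),cv2.imread('pics/b2.png')]))
print(A,B,tri((M,A[0]),(N,B[0])),atz(M,A[0],.018),atz(N,B[0],.018))
E
```

```text
[ WARN:0@2.013] global loadsave.cpp:275 findDecoder imread_('pics/b1.png'): can't open/read file: check file path/integrity
[ WARN:0@2.013] global loadsave.cpp:275 findDecoder imread_('pics/b2.png'): can't open/read file: check file path/integrity
Traceback (most recent call last):
cv2.error: OpenCV(4.12.0) :-1: error: (-5:Bad argument) in function 'imwrite'
> Overload resolution failed:
>  - img data type = object is not supported
>  - Expected Ptr<cv::UMat> for argument 'img'
```

```bash
python3 - <<'E'
from h import *
a,M=snap('wrist'); b,N=snap('side')
q=proj(N,[.516,.364,.018]).astype(int); print(q)
c1=a[134:194,226:286]; c2=b[q[1]-25:q[1]+25,q[0]-25:q[0]+25]
f=lambda c:cv2.convertScaleAbs(cv2.resize(c,(390,390),interpolation=cv2.INTER_CUBIC),alpha=1.4)[:,:,::-1]
cv2.imwrite('pics/c12.png',np.hstack([f(c1),f(c2)]))
E
```

```text
[237 305]
```

View pics/c12.png

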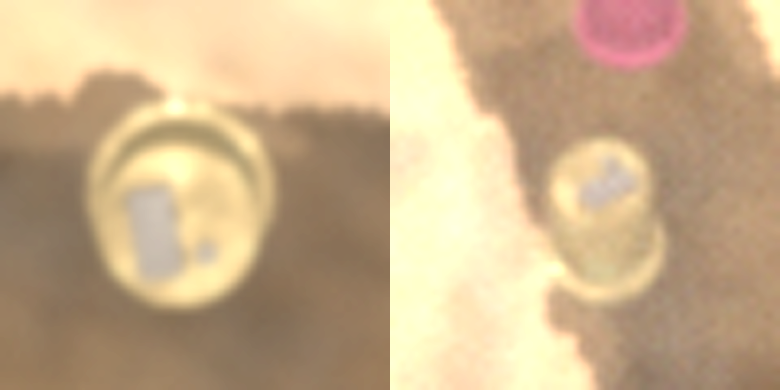

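```bash
python3 - <<'E'
from h import *
M=cams.camera_model('wrist'); N=cams.camera_model('side')
t=tri((M,(254.1,168.6)),(N,(238.9,304.1))); b=tri((M,(253.8,163.7)),(N,(239.7,312.7)));print(t,b,atz(M,(254.1,168.6),.035),atz(M,(253.8,163.7),.002))
p=(t+b)/2; go([p[0],p[1],.022],.6)
E
```

```text
[0.5123 0.3629 0.0248] [ 0.5115  0.3631 -0.0075] [0.5136 0.3638 0.035 ] [0.5126 0.3638 0.002 ]
t 11.25 grasp [0.51   0.3586 0.2211] yaw 0.597 q6 1.46 -> shares [ 0.0101 -0.0067  0.4978] turn -0.0011 F [-0.0271 -0.1341 -0.3349] op 0.07350710752676687 0.0
```

The crop shows the cylinder's top centred at wrist px (254,169) and its flange at (254,164), standing alone. The triangulated position is ≈(0.513,0.364) with height plausible to about 1 cm. Descending.

```bash
python3 -m jog '[[[0.013,-0.006,0.14],0,0.2],[[0.013,-0.006,0.28],0,0.2],[[0.013,-0.006,0.4],0,0.2],[[0.013,-0.006,0.46],0,0.2],[[0.013,-0.006,0.492],0,0.2],[[0.013,-0.006,0.492],0,0.2],[[0.013,-0.006,0.492],0,0.9],[[0.013,-0.006,0.492],0,0.9],[[0.013,-0.006,0.492],0,0.9],[[0.013,-0.006,0.492],0,0.9],[[0.013,-0.006,0.492],0,0.9]]' 25
python3 -m jog '[[[0,0,-0.03],0,0.9],[[0,0,-0.12],0,0.9],[[0,0,-0.25],0,0.9],[[0,0,-0.3],0,0.9]]'
python3 -c "
from h import *
go([.426,.0037,.142],.6)"
```

```text
time: 12.62
tool_pos: [0.5128, 0.3637, 0.1837]
tool_rot: [3.142, -0.0, 0.597]
contact_force: [-0.4, -0.2, 2.7]
opening: 0.0337
grip_force: 25.0
time: 13.12
tool_pos: [0.5133, 0.364, 0.3077]
tool_rot: [3.141, -0.006, 0.597]
contact_force: [-0.3, 0.3, -1.0]
opening: 0.034
grip_force: 25.0
t 13.125 grasp [0.5141 0.3644 0.1485] yaw 0.597 q6 1.47 -> shares [-0.6892  0.6219  0.0128] turn -0.0009 F [-0.2765  0.3255 -1.0388] op 0.03403775871792899 24.99990999698639
```

```bash
python3 -m jog '[[[-0.1,0.09,-0.01],0,0.9],[[-0.2,0.18,-0.01],0,0.9],[[-0.3,0.27,-0.01],0,0.9],[[-0.4,0.36,-0.01],0,0.9],[[-0.5,0.45,-0.01],0,0.9],[[-0.6,0.54,-0.01],0,0.9],[[-0.67,0.6,-0.01],0,0.9],[[-0.69,0.622,-0.01],0,0.9],[[-0.69,0.622,-0.01],0,0.9],[[-0.69,0.622,-0.01],0,0.9]]'
python3 - <<'E'
from h import *
a,M=snap('wrist','w4'); t,T=snap('top')
cv2.imwrite('pics/v4.png',np.hstack([a,cv2.resize(t[150:246,200:328],(288,384))])[:,:,::-1])
for n in ['pot_mouth','pot_floor']:
  for c in ['wrist','top']:
    for r in models.pinpoint(n,c)[:2]: print(n,c,np.round(r['position'],4),round(r['confidence'],2))
go([.426,.0037,.041],.6)
E
```

```text
time: 14.38
tool_pos: [0.4247, 0.0036, 0.3076]
tool_rot: [3.142, -0.0, 0.598]
contact_force: [0.3, 0.4, -1.4]
opening: 0.0339
grip_force: 25.0
pot_floor top [ 0.4272 -0.143   0.0641] 0.22
t 14.675 grasp [0.4245 0.0033 0.1482] yaw 0.598 q6 0.8 -> shares [0.0037 0.0013 0.268 ] turn -0.0006 F [-0.3761  0.1843 -0.9421] op 0.03389711157168241 24.999858140945435
```

View pics/v4.png

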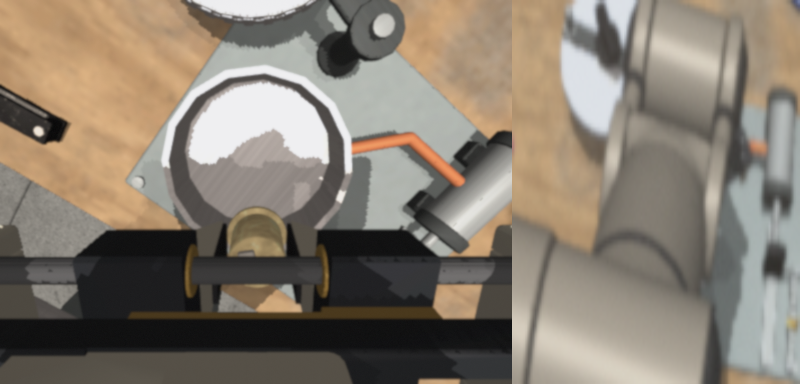

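The cylinder is held at (257,240), and the open pot rim spans u 163–352 with its far edge at v≈66. I'll check this against the predicted rim.

```bash
python3 - <<'E'
from h import *
M=cams.camera_model('wrist')
for c in ([.449,.0195],[.452,.0195],[.449,.0225]):
    th=np.linspace(0,2*np.pi,180); p=np.array([proj(M,[c[0]+.07*np.cos(t),c[1]+.07*np.sin(t),.068]) for t in th])
    print(c,'u',p[:,0].min(),p[:,0].max(),'vmin',p[:,1].min())
E
```

```text
[0.449, 0.0195] u 162.35654902354023 350.8885452162777 vmin 65.72628763358281
[0.452, 0.0195] u 164.3546581925089 353.47020604531605 vmin 61.79344597973213
[0.449, 0.0225] u 158.79575425054745 347.72313696060877 vmin 63.05552665702118
```

```bash
python3 -m jog '[[[0.003,0.001,0.1],0,0.9],[[0.003,0.001,0.18],0,0.9],[[0.003,0.001,0.24],0,0.9],[[0.003,0.001,0.265],0,0.9],[[0.003,0.001,0.271],0,0.9],[[0.003,0.001,0.271],0,0.9]]'
python3 -m jog '[[[0,0,0],0,0.45],[[0,0,0],0,0.45],[[0,0,0],0,0.45],[[0,0,-0.1],0,0.45],[[0,0,-0.22],0,0.45],[[0,0,-0.35],0,0.45],[[0,0,-0.45],0,0.45]]'
python3 - <<'E'
from h import *
go([.47,-.361,.22],.6)
b,N=snap('side'); t,T=snap('top')
for c in ('side','top'):
    for r in models.pinpoint('lock_cyl_0',c)[:7]: print(c,np.round(r['position'],4),round(r['confidence'],2))
E
```

```text
time: 15.42
tool_pos: [0.426, 0.0031, 0.1997]
tool_rot: [3.141, -0.001, 0.597]
contact_force: [-0.5, -0.3, -0.6]
opening: 0.0336
grip_force: 25.0
time: 16.3
tool_pos: [0.4254, 0.0032, 0.3814]
tool_rot: [3.14, -0.001, 0.597]
contact_force: [0.7, -0.4, -0.8]
opening: 0.0505
grip_force: 0.0
t 16.3 grasp [0.4258 0.0031 0.2222] yaw 0.597 q6 0.8 -> shares [-0.4203  0.8149  0.0062] turn -0.0009 F [ 0.6773 -0.3887 -0.8446] op 0.050466746653488055 0.0
side [0.5244 0.287  0.0039] 0.77
side [0.5607 0.0059 0.0953] 0.19
top [0.5187 0.2857 0.0008] 0.67
top [ 0.4653 -0.3609  0.0008] 0.63
```

```bash
python3 -m jog '[[[-0.06,0.12,0],0,0.2],[[-0.12,0.24,0],0,0.2],[[-0.18,0.36,0],0,0.2],[[-0.24,0.48,0],0,0.2],[[-0.3,0.6,0],0,0.2],[[-0.36,0.72,0],0,0.2],[[-0.42,0.815,0],0,0.2],[[-0.42,0.815,0],0,0.2],[[-0.42,0.815,0],0,0.2]]'
python3 - <<'E'
from h import *
a,M=snap('wrist'); b,N=snap('side')
for c in ('wrist','side'):
    for r in models.pinpoint('lock_cyl_0',c)[:3]: print(c,np.round(r['position'],4),round(r['confidence'],2))
q=proj(N,[.469,-.361,.018]).astype(int); w=proj(M,[.469,-.361,.018]).astype(int); print(q,w)
f=lambda c:cv2.convertScaleAbs(cv2.resize(c,(390,390),interpolation=cv2.INTER_CUBIC),alpha=1.2)[:,:,::-1]
g=lambda i,q,r:f(i[q[1]-r:q[1]+r,q[0]-r:q[0]+r])
cv2.imwrite('pics/c34.png',np.hstack([g(a,w,30),g(b,q,25)]))
go([.468,-.361,.022],.6)
E
```

```text
time: 17.62
tool_pos: [0.4698, -0.3604, 0.3774]
tool_rot: [-3.138, 0.0, 0.597]
contact_force: [0.3, -0.4, 0.7]
opening: 0.0736
grip_force: 0.0
wrist [ 0.4719 -0.3585 -0.0001] 0.83
side [0.5231 0.286  0.0045] 0.78
side [0.4246 0.0021 0.0102] 0.53
[292 143] [257 171]
t 17.825 grasp [ 0.4702 -0.3597  0.2199] yaw 0.598 q6 0.19 -> shares [-0.0063 -0.0001  0.4949] turn -0.0005 F [-0.4041  0.1354 -0.1836] op 0.07359674576352387 0.0
```

View pics/c34.png

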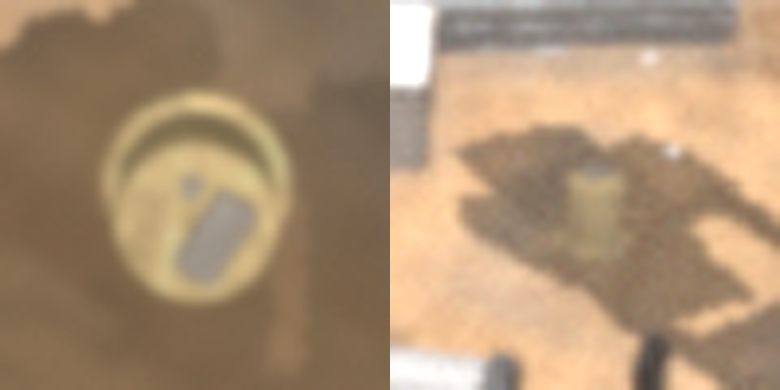

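The wrist crop shows the second brass cylinder upright, with its top at (257,175) and flange at (257.5,169.6).

```bash
python3 - <<'E'
from h import *
M=cams.camera_model('wrist'); N=cams.camera_model('side')
print(tri((M,(257.2,175.2)),(N,(293.7,141.1))),tri((M,(257.5,169.6)),(N,(294.2,149.4))))
t=atz(M,(257.2,175.2),.035);b=atz(M,(257.5,169.6),.002);print(t,b); p=(t+b)/2; go([p[0],p[1],.0245],.6)
E
```

```text
[ 0.4672 -0.3624  0.0287] [ 0.4647 -0.3639 -0.0083]
[ 0.4697 -0.3613  0.035 ] [ 0.4694 -0.3621  0.002 ]
t 17.825 grasp [ 0.4702 -0.3597  0.2199] yaw 0.598 q6 0.19 -> shares [-0.0042  0.0034  0.4886] turn -0.0005 F [-0.4041  0.1354 -0.1836] op 0.07359674576352387 0.0
```

```bash
python3 -m jog '[[[-0.005,0.004,0.14],0,0.2],[[-0.005,0.004,0.28],0,0.2],[[-0.005,0.004,0.4],0,0.2],[[-0.005,0.004,0.46],0,0.2],[[-0.005,0.004,0.489],0,0.2],[[-0.005,0.004,0.489],0,0.2],[[-0.005,0.004,0.489],0,0.9],[[-0.005,0.004,0.489],0,0.9],[[-0.005,0.004,0.489],0,0.9],[[-0.005,0.004,0.489],0,0.9],[[-0.005,0.004,0.489],0,0.9]]' 25
python3 -m jog '[[[0,0,-0.03],0,0.9],[[0,0,-0.12],0,0.9],[[0,0,-0.25],0,0.9],[[0,0,-0.33],0,0.9]]'
python3 -c "
from h import *
go([.472,.0355,.155],.6)"
```

```text
time: 19.2
tool_pos: [0.4692, -0.3633, 0.1837]
tool_rot: [-3.141, 0.0, 0.597]
contact_force: [-0.5, 0.1, 1.9]
opening: 0.0335
grip_force: 25.0
time: 19.7
tool_pos: [0.4694, -0.3635, 0.3188]
tool_rot: [3.138, -0.001, 0.597]
contact_force: [0.2, -0.4, -1.4]
opening: 0.0337
grip_force: 25.0
t 19.7 grasp [ 0.4698 -0.3639  0.1596] yaw 0.597 q6 0.19 -> shares [ 0.5659 -0.8228  0.0089] turn -0.0009 F [ 0.1688 -0.3946 -1.3639] op 0.03365960217246941 24.99980002641678
```

```bash
python3 -m jog '[[[0.08,-0.115,0],0,0.9],[[0.16,-0.23,0],0,0.9],[[0.24,-0.345,0],0,0.9],[[0.32,-0.46,0],0,0.9],[[0.4,-0.58,0],0,0.9],[[0.48,-0.7,0],0,0.9],[[0.54,-0.79,0],0,0.9],[[0.566,-0.823,0],0,0.9],[[0.566,-0.823,0],0,0.9],[[0.566,-0.823,0],0,0.9]]'
python3 - <<'E'
from h import *
b,N=snap('side')
for r in models.pinpoint('lock_cyl_0','side')[:5]: print(np.round(r['position'],4),round(r['confidence'],2))
go([.472,.0355,.0395],.6)
E
```

```text
time: 20.95
tool_pos: [0.4716, 0.0351, 0.3156]
tool_rot: [3.141, 0.0, 0.596]
contact_force: [-0.1, -0.0, -1.5]
opening: 0.0341
grip_force: 25.0
[0.476  0.032  0.1295] 0.58
[0.5195 0.2884 0.0038] 0.5
[0.4273 0.0039 0.0118] 0.41
t 21.05 grasp [0.4715 0.0349 0.1563] yaw 0.595 q6 0.89 -> shares [ 0.0019 -0.0007  0.292 ] turn -0.0015 F [ 0.1262 -0.5791 -1.6412] op 0.03371681548057743 24.999698102474213
```

```bash
python3 -m jog '[[[0.002,0,0.12],0,0.9],[[0.002,0,0.2],0,0.9],[[0.002,0,0.26],0,0.9],[[0.002,0,0.285],0,0.9],[[0.002,0,0.292],0,0.9],[[0.002,0,0.292],0,0.9]]'
python3 -m jog '[[[0,0,0],0,0.45],[[0,0,0],0,0.45],[[0,0,0],0,0.45],[[0,0,-0.1],0,0.45],[[0,0,-0.22],0,0.45],[[-0.1,0,-0.35],0,0.45],[[-0.2,0,-0.5],0,0.45],[[-0.25,0,-0.5],0,0.45],[[-0.25,0,-0.5],0,0.45]]'
python3 - <<'E'
from h import *
a,M=snap('wrist','w5'); b,N=snap('side'); t,T=snap('top')
cv2.imwrite('pics/v5.png',np.hstack([a,cv2.resize(b[130:240,220:348],(288,384))])[:,:,::-1])
for c in ('side','top','wrist'):
  for n in ('lock_cyl_0','cap_grip'):
    for r in models.pinpoint(n,c)[:4]: print(c,n,np.round(r['position'],4),round(r['confidence'],2))
go([.5868,.1174,.134],.582)
E
```

```text
time: 21.8
tool_pos: [0.4724, 0.0363, 0.1993]
tool_rot: [3.141, -0.001, 0.597]
contact_force: [0.4, 0.8, -1.5]
opening: 0.0338
grip_force: 25.0
time: 22.92
tool_pos: [0.3884, -0.02, 0.3999]
tool_rot: [3.139, -0.002, 0.595]
contact_force: [-0.3, -0.9, -0.0]
opening: 0.0502
grip_force: 0.0
side lock_cyl_0 [0.5211 0.2869 0.0056] 0.8
side lock_cyl_0 [0.4267 0.0043 0.0105] 0.54
side lock_cyl_0 [0.4756 0.0362 0.0141] 0.41
side cap_grip [0.5885 0.1182 0.1321] 0.95
top lock_cyl_0 [ 0.5221  0.2852 -0.    ] 0.5
top lock_cyl_0 [ 0.4284 -0.1852  0.0255] 0.28
top cap_grip [0.5862 0.1197 0.1296] 0.91
wrist lock_cyl_0 [0.4721 0.0371 0.0129] 0.71
wrist lock_cyl_0 [0.4236 0.0063 0.0124] 0.63
t 23.375 grasp [ 0.3895 -0.0193  0.239 ] yaw 0.598 q6 0.73 -> shares [ 0.6004 -0.0048  0.2619] turn 0.005 F [-0.526  -0.1714  0.051 ] op 0.05062773606063228 0.0
```

View pics/v5.png

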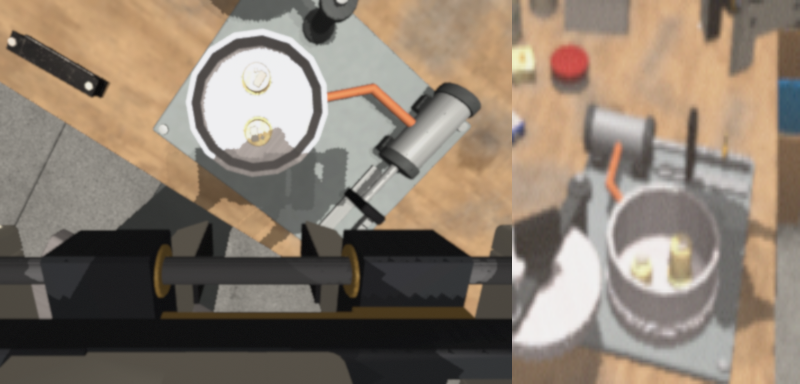

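Both cylinders stand in the pot, at wrist px (257,77) and (257,131). I'll take the cap again.

```bash
python3 -m jog '[[[0.14,0,0],0.005,0.5],[[0.28,-0.002,0],0.005,0.5],[[0.42,-0.004,0],0.005,0.5],[[0.55,-0.005,0],0.005,0.5],[[0.6,-0.005,0.05],0.005,0.5],[[0.6,-0.005,0.15],0.005,0.5],[[0.6,-0.005,0.24],0.005,0.5],[[0.6,-0.005,0.26],0.005,0.5],[[0.6,-0.005,0.26],0.005,0.9],[[0.6,-0.005,0.26],0.005,0.9],[[0.6,-0.005,0.26],0.005,0.9],[[0.6,-0.005,0.26],0.005,0.9]]' 35
python3 -c "
from h import *
print(observe()['torque'],observe()['contact_force'],observe()['opening'])
arc([.5582,.0105],-np.arange(1,14)*.135)"
```

```text
time: 24.88
tool_pos: [0.5868, 0.1174, 0.296]
tool_rot: [3.142, -0.002, 0.581]
contact_force: [-0.8, 3.8, 4.7]
opening: 0.0157
grip_force: 35.0
[ 0.6439  0.09   -0.1948] [-0.8061  3.7583  4.706 ] 0.015730062743895483
-0.135 [-0.027 -0.026 -0.   ] turn -0.043
-0.27 [-0.057 -0.048 -0.   ] turn -0.0859
-0.405 [-0.089 -0.066 -0.   ] turn -0.1289
-0.54 [-0.124 -0.08  -0.   ] turn -0.1719
-0.675 [-0.16  -0.089 -0.   ] turn -0.2149
-0.81 [-0.198 -0.092 -0.   ] turn -0.2578
-0.945 [-0.235 -0.091 -0.001] turn -0.3008
-1.08 [-0.272 -0.085 -0.001] turn -0.3438
-1.215 [-0.307 -0.074 -0.001] turn -0.3867
-1.35 [-0.341 -0.058 -0.001] turn -0.4297
-1.485 [-0.372 -0.037 -0.001] turn -0.4727
-1.62 [-0.401 -0.013 -0.001] turn -0.5157
-1.755 [-0.425  0.015 -0.001] turn -0.5586
```

```bash
python3 -m jog '[[[-0.013,-0.013,0],-0.021,0.9],[[-0.027,-0.026,0],-0.043,0.9],[[-0.057,-0.048,0],-0.086,0.9],[[-0.089,-0.066,0],-0.129,0.9],[[-0.124,-0.08,0],-0.172,0.9],[[-0.16,-0.089,0],-0.215,0.9],[[-0.198,-0.092,0],-0.258,0.9],[[-0.235,-0.091,0],-0.301,0.9],[[-0.272,-0.085,0],-0.344,0.9],[[-0.307,-0.074,0],-0.387,0.9],[[-0.341,-0.058,0],-0.43,0.9]]'
python3 -c "
from h import *
s=observe();print(s['torque']);d=s['tool_pos'][:2]-[.5582,.0105];th=np.pi-.083-np.arctan2(d[1],d[0]);print(np.hypot(*d), th)
arc([.5582,.0105],-np.array([.135,.25,.35,th,th+.03,th+.05]))"
```

```text
time: 26.25
tool_pos: [0.4603, 0.0614, 0.296]
tool_rot: [3.138, 0.001, 1.937]
contact_force: [3.1, 2.9, 3.1]
opening: 0.0156
grip_force: 35.0
[ 0.3305 -0.6982 -0.0638]
0.11030791995699948 0.39633507160654347
-0.135 [-0.027 -0.026 -0.   ] turn -0.043
-0.25 [-0.052 -0.045 -0.   ] turn -0.0796
-0.35 [-0.075 -0.06  -0.   ] turn -0.1114
-0.396 [-0.087 -0.065 -0.   ] turn -0.1262
-0.426 [-0.094 -0.069 -0.   ] turn -0.1357
-0.446 [-0.099 -0.071 -0.   ] turn -0.1421
```

```bash
python3 -m jog '[[[-0.027,-0.026,0],-0.043,0.9],[[-0.052,-0.045,0],-0.08,0.9],[[-0.075,-0.06,0],-0.111,0.9],[[-0.087,-0.065,0],-0.127,0.9],[[-0.094,-0.069,0],-0.127,0.9],[[-0.094,-0.069,0],-0.127,0.9]]'
python3 -c "
from h import *
s=observe();print(s['torque']);d=s['tool_pos'][:2]-[.5582,.0105];th=np.pi-.083-np.arctan2(d[1],d[0]);print(np.hypot(*d), th);go([.4485,.0198,.13],-.05)"
```

```text
time: 27.0
tool_pos: [0.4484, 0.0181, 0.296]
tool_rot: [3.135, 0.001, 2.329]
contact_force: [5.6, 15.5, 4.7]
opening: 0.0158
grip_force: 35.0
[ 2.8543 -0.9167  0.0672]
0.11002206431429065 -0.014067773039019293
t 27.0 grasp [0.4493 0.0188 0.1368] yaw 2.329 q6 -0.89 -> shares [0.0032 0.0002 0.0169] turn 0.7574 F [ 5.6181 15.5008  4.7472] op 0.01578667436317805 34.99451011419296
```

```bash
python3 -m jog '[[[0,0,0.001],0.05,0.9],[[0,0,0.003],0.1,0.9],[[0,0,0.004],0.15,0.9],[[0,0,0.006],0.2,0.9],[[0,0,0.007],0.25,0.9],[[0,0,0.009],0.3,0.9],[[0,0,0.01],0.35,0.9],[[0,0,0.012],0.4,0.9],[[0,0,0.013],0.45,0.9],[[0,0,0.015],0.5,0.9],[[0,0,0.016],0.55,0.9],[[0,0,0.018],0.6,0.9]]'
python3 -c "
from h import *
print(observe()['torque']);go([.4485,.0198,.1255],-.06)"
```

```text
time: 28.5
tool_pos: [0.448, 0.0183, 0.2888]
tool_rot: [-3.139, -0.005, 0.44]
contact_force: [1.6, 14.6, 9.8]
opening: 0.0155
grip_force: 35.0
[ 2.7837 -0.1186  0.0473]
t 28.5 grasp [0.4485 0.0189 0.1296] yaw 0.44 q6 1.0 -> shares [ 0.0008 -0.002   0.0102] turn 0.1591 F [ 1.6144 14.5927  9.84  ] op 0.015524151740579122 35.00457912683487
```

```bash
python3 -m jog '[[[0,0,0.001],0.05,0.9],[[0,0,0.002],0.1,0.9],[[0,0,0.003],0.15,0.9],[[0,0,0.003],0.165,0.9],[[0,0,0.003],0.18,0.9],[[0,0,0.003],0.18,0.9]]'
python3 -c "
from h import *
print(observe()['torque']);go([.4485,.0198,.1255],-.06)"
```

```text
time: 29.25
tool_pos: [0.4479, 0.0184, 0.287]
tool_rot: [-3.137, -0.002, -0.119]
contact_force: [4.3, 16.2, 1.3]
opening: 0.0157
grip_force: 35.4
[ 2.9869 -0.521   0.6695]
t 29.25 grasp [0.4484 0.0191 0.1278] yaw -0.119 q6 1.56 -> shares [ 0.0001 -0.0018  0.0056] turn -0.0189 F [ 4.3295 16.1727  1.3341] op 0.01568992055160993 35.39601892232895
```

```bash
python3 -m jog '[[[0,0,0],0,0.5],[[0,0,0],0,0.5],[[0,0,0],0,0.5],[[0,0,-0.1],0,0.5],[[0,0,-0.2],0,0.5]]'
python3 - <<'E'
from h import *
s=np.array([np.cos(.083),-np.sin(.083)])
go([.392,-.172,.17],-.083)
E
```

```text
time: 29.88
tool_pos: [0.4473, 0.0162, 0.367]
tool_rot: [3.141, 0.001, -0.12]
contact_force: [-0.1, 0.0, -0.5]
opening: 0.0456
grip_force: 0.0
t 29.875 grasp [0.4471 0.0162 0.2078] yaw -0.12 q6 1.56 -> shares [-0.0803  0.4836  0.0948] turn -0.0117 F [-0.1039  0.0473 -0.5191] op 0.04558166656300268 0.0
```

```bash
python3 -m jog '[[[-0.02,0.14,0],-0.012,0.5],[[-0.05,0.28,0],-0.012,0.5],[[-0.07,0.4,0],-0.012,0.5],[[-0.08,0.484,0.05],-0.012,0.5],[[-0.08,0.484,0.09],-0.012,0.5],[[-0.08,0.484,0.09],-0.012,0.5],[[-0.08,0.484,0.09],-0.012,0.5]]'
python3 - <<'E'
from h import *
a,M=snap('wrist','w6'); b,N=snap('side')
cv2.imwrite('pics/v6.png',np.vstack([np.hstack([cv2.resize(a[90:240,170:340],(400,353),interpolation=cv2.INTER_CUBIC),cv2.resize(b[130:243,230:358],(400,353))])])[:,:,::-1])
for c in ('wrist','side','top'):
  for n in ('slide_tab','slide_index','clip_mark','cap_grip','swing_peg'):
    for r in models.pinpoint(n,c)[:3]: print(c,n,np.round(r['position'],4),round(r['confidence'],2),proj(M,r['position']).round())
E
```

```text
time: 30.75
tool_pos: [0.3928, -0.1718, 0.3308]
tool_rot: [3.141, -0.001, -0.081]
contact_force: [-0.6, -0.2, 0.0]
opening: 0.0461
grip_force: 0.0
wrist slide_tab [ 0.4476  0.0194 -0.0025] 0.57 [ 68. 140.]
wrist slide_index [ 0.4257 -0.178   0.0312] 0.68 [260. 150.]
wrist clip_mark [ 0.3803 -0.1747  0.0299] 0.64 [260. 196.]
side slide_tab [ 0.4273 -0.1469  0.0616] 0.63 [223. 157.]
side slide_index [ 0.4281 -0.1782  0.0321] 0.43 [260. 148.]
side swing_peg [0.3896 0.0213 0.1192] 0.72 [-19. 243.]
top slide_tab [ 0.43   -0.1427  0.0635] 0.63 [217. 154.]
top slide_index [ 0.4276 -0.1842  0.0261] 0.57 [266. 147.]
top clip_mark [0.3587 0.2316 0.0045] 0.3 [-103.  237.]
top cap_grip [0.5862 0.1197 0.1296] 0.91 [-365.  -95.]
top swing_peg [0.6027 0.1796 0.1183] 0.73 [-452. -108.]
```

View pics/v6.png

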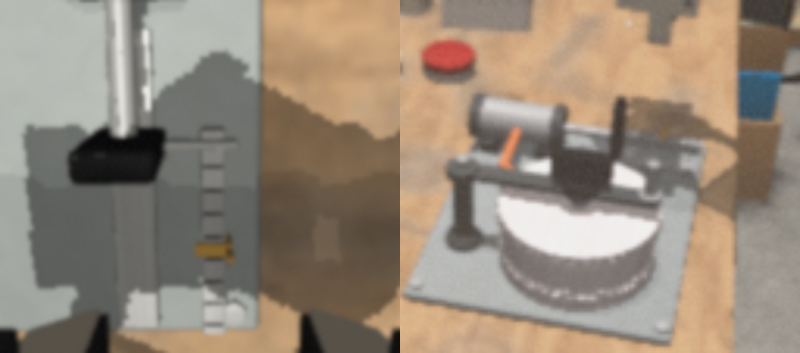

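The crop shows the pointer as a thin line at px ≈(263,150) and the brass clip centred at ≈(260,196). The cap sits home, with the arm over the pot. I'll take a second view for clip height.

```bash
cat >> h.py <<'E'
def slidepx(im,M,g):
    """subpixel pointer row (u near tab side) and clip centroid, seeded with world guesses g=(index,clip)"""
    hsv=cv2.cvtColor(im,cv2.COLOR_RGB2HSV); c=proj(M,g[1]).astype(int); r=16
    w=hsv[c[1]-r:c[1]+r,c[0]-r:c[0]+r]; m=((w[...,0]>10)&(w[...,0]<28)&(w[...,1]>150)).astype(np.uint8)
    n,l,s,q=cv2.connectedComponentsWithStats(m); i=1+np.argmax(s[1:,4]); b=s[i]
    clip=q[i]+c-r
    p=proj(M,g[0]); u0=int(p[0]); v0=int(p[1]); G=im.mean(2)[v0-12:v0+13,u0-16:u0-6]
    return clip,b,(u0,v0),G.mean(1).round().astype(int)
E
python3 - <<'E'
from h import *
a,M=snap('wrist','w6b'); np.savez('w6.npz',a=a,P=M['pose'])
print(slidepx(a,M,([.4257,-.178,.031],[.3803,-.1747,.03])))
E
python3 -m jog '[[[-0.05,0,0],0,0.5],[[-0.1,0,0],0,0.5],[[-0.1,0,0],0,0.5],[[-0.1,0,0],0,0.5]]'
python3 - <<'E'
from h import *
a,M=snap('wrist','w7'); np.savez('w7.npz',a=a,P=M['pose'])
print(slidepx(a,M,([.4257,-.178,.031],[.3803,-.1747,.03])))
E
```

```text
(array([260.25  , 195.5192]), array([11, 14, 14,  4, 52], dtype=int32), (259, 149), array([113, 113, 113, 113, 113, 113, 113, 113, 113, 112, 107,  97,  92,
       104, 118, 118, 112, 111, 113, 113, 112, 112, 112, 112, 111]))
time: 32.15
tool_pos: [0.3533, -0.1689, 0.3305]
tool_rot: [3.141, -0.001, -0.082]
contact_force: [0.2, -0.4, -0.3]
opening: 0.046
grip_force: 0.0
(array([260.4821, 156.4821]), array([11, 14, 14,  5, 56], dtype=int32), (259, 106), array([189, 189, 190, 190, 190, 189, 189, 186, 182, 178, 176, 178, 198,
       225, 227, 207, 176, 167, 174, 182, 187, 189, 190, 188, 182]))
```

```bash
python3 - <<'E'
from h import *
K=cams.camera_model('wrist')['camera_matrix']
A=dict(camera_matrix=K,pose=np.load('w6.npz')['P']); B=dict(camera_matrix=K,pose=np.load('w7.npz')['P'])
ex=np.array([np.cos(.083),-np.sin(.083),0])
print('clip',tri((A,(260.25,195.5)),(B,(260.5,156.5))))
for v1 in (149,150.3,151.5):
  for v2 in (107.5,109,111): print(v1,v2,tri((A,(262,v1)),(B,(262,v2))))
for X,vi,vc in ((A,150.3,195.5),(B,107.5,156.5)):
  for zc in (.026,.03,.034): print(zc,ex@(atz(X,(261,vi),.03)-atz(X,(260.3,vc),zc)))
def cr(n,v):
    a=np.load(n)['a'][v-20:v+70,225:285]; return cv2.resize(a,(390,585),interpolation=cv2.INTER_CUBIC)[:,:,::-1]
cv2.imwrite('pics/v7.png',np.hstack([cr('w6.npz',150),cr('w7.npz',108)]))
E
```

```text
clip [ 0.3795 -0.1753  0.0249]
149 107.5 [ 0.4245 -0.1805  0.0178]
149 109 [ 0.423  -0.1806  0.0073]
149 111 [ 0.4209 -0.1807 -0.0079]
150.3 107.5 [ 0.4246 -0.1804  0.0269]
150.3 109 [ 0.4232 -0.1804  0.0171]
150.3 111 [ 0.4211 -0.1805  0.0029]
151.5 107.5 [ 0.4247 -0.1802  0.0349]
151.5 109 [ 0.4233 -0.1803  0.0256]
151.5 111 [ 0.4212 -0.1804  0.0122]
0.026 0.04551662109084601
0.03 0.04429936014276474
0.034 0.043082099194683476
0.026 0.04525087573506064
0.03 0.04458697002463195
0.034 0.04392306431420322
```

View pics/v7.png

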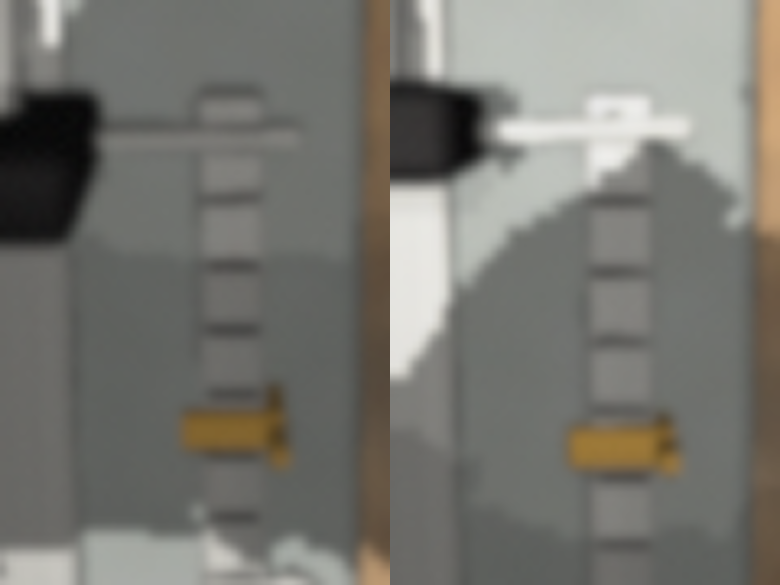

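The second view confirms: pointer at (262,107.2), clip at (260,156.4). The pull needed is ≈45.0 mm. I'll now turn so the camera watches pointer and clip, over the tab.

```bash
python3 -c "
from h import *
go([.4265,-.1445,.14],-1.654)"
```

```text
t 32.2 grasp [ 0.3535 -0.169   0.1713] yaw -0.082 q6 1.01 -> shares [ 0.1768 -0.0759  0.0783] turn 0.5005 F [ 0.3415 -0.4604 -0.85  ] op 0.04567758892942114 0.0
```

```bash
python3 -m jog '[[[0.03,-0.01,0],0.055,0.5],[[0.06,-0.03,0],0.11,0.5],[[0.1,-0.05,0],0.165,0.5],[[0.14,-0.06,0],0.22,0.5],[[0.177,-0.076,0],0.275,0.5],[[0.177,-0.076,0],0.33,0.5],[[0.177,-0.076,0],0.385,0.5],[[0.177,-0.076,0],0.44,0.5],[[0.177,-0.076,0.04],0.49,0.5],[[0.177,-0.076,0.078],0.5,0.5],[[0.177,-0.076,0.078],0.5,0.5]]'
python3 - <<'E'
from h import *
a,M=snap('wrist','w8')
cv2.imwrite('pics/v8.png',a[:,:,::-1])
for n in ('slide_tab','slide_index','clip_mark'):
    for r in models.pinpoint(n,'wrist')[:3]: print(n,np.round(r['position'],4),round(r['confidence'],2),proj(M,r['position']).round())
go([.4265,-.1445,.070],-1.654)
E
```

```text
time: 33.58
tool_pos: [0.4261, -0.144, 0.2982]
tool_rot: [3.14, 0.001, -1.652]
contact_force: [0.0, 0.9, 0.5]
opening: 0.046
grip_force: 0.0
slide_tab [ 0.4301 -0.1463  0.0682] 0.92 [250. 206.]
slide_index [ 0.4263 -0.1765  0.03  ] 0.9 [252. 157.]
t 33.775 grasp [ 0.4264 -0.1443  0.1405] yaw -1.652 q6 2.73 -> shares [ 0.0003 -0.0001  0.1762] turn 0.0007 F [0.8856 0.2731 0.4399] op 0.04577208310820891 0.0
```

View pics/v8.png

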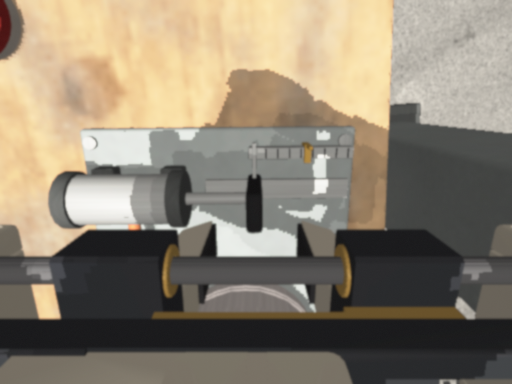

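The tab is at u≈254 midway between the fingers, with the pointer at (254,152) and the clip at (308,153). Descending and gripping.

```bash
python3 -m jog '[[[0,0,0.08],0,0.5],[[0,0,0.15],0,0.5],[[0,0,0.174],0,0.5],[[0,0,0.174],0,0.5],[[0,0,0.174],0,0.9],[[0,0,0.174],0,0.9],[[0,0,0.174],0,0.9],[[0,0,0.174],0,0.9],[[0,0,0.174],0,0.9]]' 45
python3 - <<'E'
from h import *
a,M=snap('wrist','w9')
for n in ('slide_index','clip_mark'):
    for r in models.pinpoint(n,'wrist')[:2]: print(n,np.round(r['position'],4),round(r['confidence'],2),proj(M,r['position']).round())
s=observe(); print(s['tool_pos'],s['tool_rot'],s['contact_force'],s['opening'],s['grip_force'])
e=np.array([np.cos(.083),-np.sin(.083),0]); go(np.array(s['tool_pos'])-[0,0,.159]-.045*e)
E
```

```text
time: 34.9
tool_pos: [0.4265, -0.1442, 0.2299]
tool_rot: [-3.139, -0.001, -1.652]
contact_force: [5.2, 0.6, 1.3]
opening: 0.0118
grip_force: 45.0
clip_mark [ 0.3801 -0.1731  0.0352] 0.85 [331. 177.]
[ 0.4263 -0.1442  0.2299] [-3.1399 -0.0007 -1.6519] [4.3301 1.0712 2.0774] 0.011797649441445589 45.01228630542755
t 35.05 grasp [ 0.4266 -0.1443  0.0707] yaw -1.652 q6 2.73 -> shares [-0.0005  0.1132 -0.0007] turn 0 F [4.3301 1.0712 2.0774] op 0.011797649441445589 45.01228630542755
```

```bash
python3 -m jog '[[[0,0.02,0],0,0.9],[[0,0.05,0],0,0.9],[[0,0.08,0],0,0.9],[[0,0.1,0],0,0.9],[[0,0.11,0],0,0.9],[[0,0.11,0],0,0.9]]'
python3 - <<'E'
from h import *
a,M=snap('wrist','w10'); np.savez('w10.npz',a=a,P=M['pose'])
s=observe(); e=np.array([np.cos(.083),-np.sin(.083),0])
print('pulled',(np.array([.4263,-.1442,.2299])-s['tool_pos'])@e,s['contact_force'],s['opening'])
c=proj(M,[.38,-.176,.03]).astype(int); p=proj(M,[.4263-.044,-.1765,.03]); print(c,p)
b=cv2.imread('pics/w9.png'); a=a[:,:,::-1]
f=lambda x,u0,v0:cv2.resize(x[v0:v0+60,u0:u0+100],(800,300),interpolation=cv2.INTER_LANCZOS4)
cv2.imwrite('pics/v10.png',np.vstack([f(b,240,145),f(a,c[0]-50,c[1]-30)])); print('origins',240,145,c-[50,30])
E
```

```text
time: 35.8
tool_pos: [0.3831, -0.1409, 0.2299]
tool_rot: [-3.137, -0.001, -1.653]
contact_force: [10.8, 1.4, -4.0]
opening: 0.0117
grip_force: 45.0
pulled 0.043247430252503806 [11.1433  1.764  -3.2066] 0.011734417233273379
[258 171] [254.4591 171.0102]
origins 240 145 [208 141]
```

View pics/v10.png

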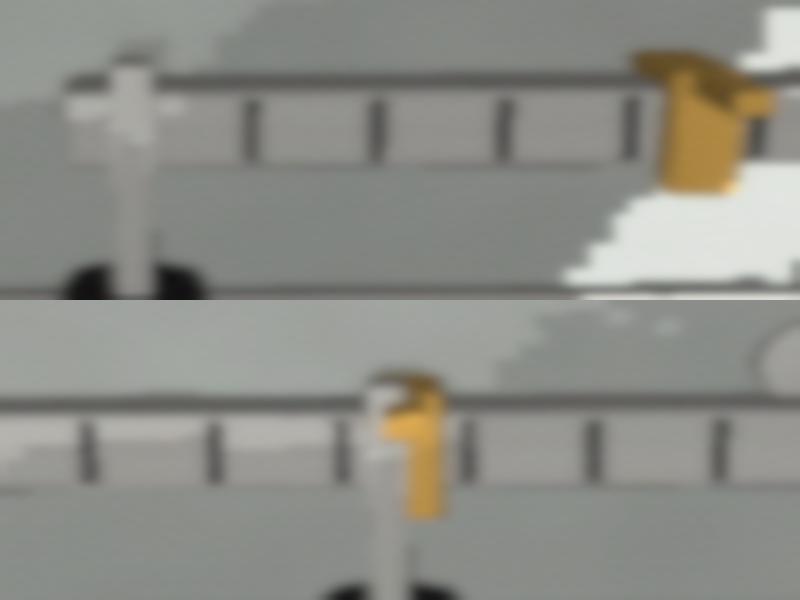

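In the crop the pointer is at ≈(256,171) and about 1.3 mm short of the clip's centre, which agrees with the 45 mm measured. I'll pull the rest and hold.

```bash
python3 -m jog '[[[0,0.0034,0],0,0.9],[[0,0.0034,0],0,0.9],[[0,0.0034,0],0,0.9],[[0,0.0034,0],0,0.9]]'
python3 - <<'E'
from h import *
a,M=snap('wrist','w11')
s=observe(); e=np.array([np.cos(.083),-np.sin(.083),0])
print('pulled',(np.array([.4263,-.1442,.2299])-s['tool_pos'])@e,s['contact_force'],s['opening'])
c=proj(M,[.38,-.176,.03]).astype(int); print(c)
cv2.imwrite('pics/v11.png',cv2.resize(a[c[1]-22:c[1]+18,c[0]-25:c[0]+25],(750,600),interpolation=cv2.INTER_LANCZOS4)[:,:,::-1])
E
```

```text
time: 36.35
tool_pos: [0.382, -0.1409, 0.2299]
tool_rot: [-3.137, -0.002, -1.653]
contact_force: [11.3, 1.9, -4.0]
opening: 0.012
grip_force: 45.0
pulled 0.04442261558317475 [11.0333  1.6176 -3.1289] 0.011529461999851885
[256 171]
```

View pics/v11.png

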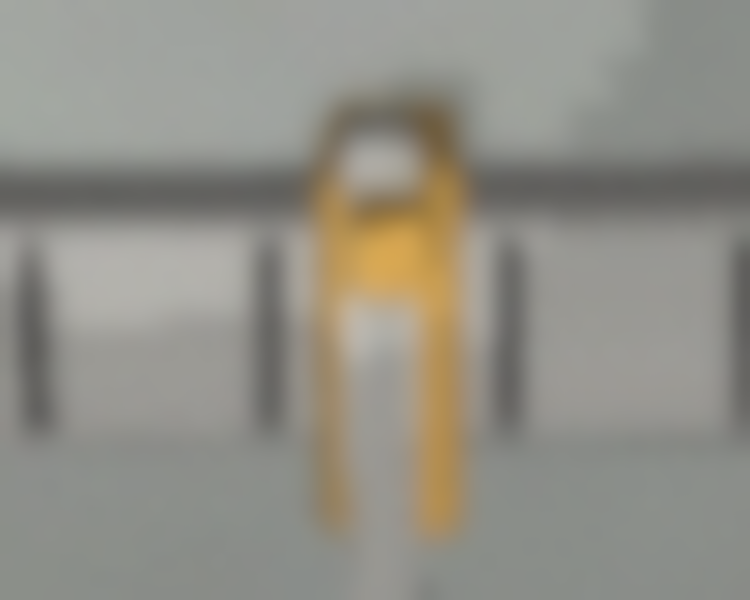

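The pointer (centre x≈385 in the crop) lies in the middle of the clip (312–468), so it is level. Holding for more than 2 s, then letting it back in.

```bash
H='x'; python3 -m jog '[[[0,0,0],0,0.9],[[0,0,0],0,0.9],[[0,0,0],0,0.9],[[0,0,0],0,0.9],[[0,0,0],0,0.9],[[0,0,0],0,0.9],[[0,0,0],0,0.9],[[0,0,0],0,0.9],[[0,0,0],0,0.9],[[0,0,0],0,0.9],[[0,0,0],0,0.9],[[0,0,0],0,0.9]]'
python3 -m jog '[[[0,0,0],0,0.9],[[0,0,0],0,0.9],[[0,0,0],0,0.9],[[0,0,0],0,0.9],[[0,0,0],0,0.9],[[0,0,0],0,0.9],[[0,0,0],0,0.9],[[0,0,0],0,0.9],[[0,0,0],0,0.9],[[0,0,0],0,0.9]]'
python3 -m jog '[[[0,-0.02,0],0,0.9],[[0,-0.05,0],0,0.9],[[0,-0.08,0],0,0.9],[[0,-0.1,0],0,0.9],[[0,-0.112,0],0,0.9],[[0,-0.112,0],0,0.5],[[0,-0.112,0],0,0.5],[[0,-0.112,0],0,0.5],[[0,-0.112,0],0,0.5],[[0,-0.112,-0.1],0,0.5],[[0,-0.112,-0.25],0,0.5]]'
python3 - <<'E'
from h import *
a,M=snap('wrist'); b,N=snap('side'); t,T=snap('top')
print(proj(M,[.4265,-.145,.066]))
cv2.imwrite('pics/v12.png',np.hstack([cv2.resize(a,(400,300)),cv2.resize(b[130:320,210:370],(400,475))[:300]])[:,:,::-1])
for c in ('wrist','side','top'):
  for n in ('slide_index','cap_grip','swing_peg'):
    for r in models.pinpoint(n,c)[:2]: print(c,n,np.round(r['position'],4),round(r['confidence'],2))
E
```

```text
time: 37.9
tool_pos: [0.382, -0.1409, 0.2299]
tool_rot: [-3.137, -0.002, -1.653]
contact_force: [10.8, 1.3, -4.3]
opening: 0.0119
grip_force: 45.0
time: 39.15
tool_pos: [0.382, -0.1409, 0.2299]
tool_rot: [-3.137, -0.002, -1.653]
contact_force: [11.7, 0.7, -3.1]
opening: 0.0118
grip_force: 45.0
time: 40.52
tool_pos: [0.4247, -0.1439, 0.3294]
tool_rot: [3.137, 0.002, -1.653]
contact_force: [0.8, -0.9, 0.9]
opening: 0.0462
grip_force: 0.0
[252.9014 194.316 ]
wrist slide_index [ 0.4248 -0.1758  0.0276] 0.78
side slide_index [ 0.4268 -0.1788  0.032 ] 0.54
side cap_grip [0.452  0.0167 0.1194] 0.61
side swing_peg [0.3865 0.0187 0.1217] 0.68
top cap_grip [0.4477 0.0208 0.1219] 0.72
top swing_peg [0.4504 0.0199 0.0003] 0.62
```

View pics/v12.png

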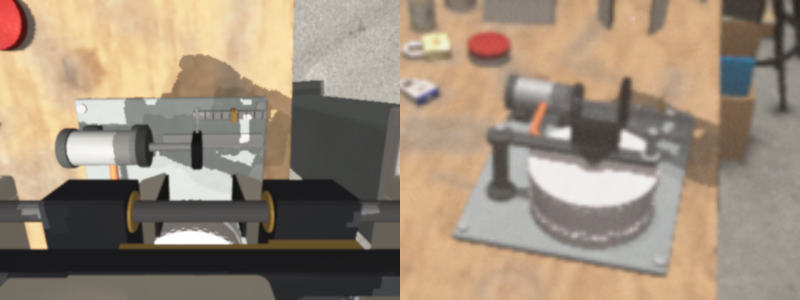

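The slide is back in (pointer at the barrel end of the scale), the cap is home with the arm over the pot, and the robot is clear. Handing in.

```bash
python3 -c "
from h import *
print(robot.hand_in())"
```

```text
the job is handed in; nothing more can be done
None
```

The job is handed in, though no verdict came back. Both brass lock cylinders are in the pot (only two were there; the pink look-alike was left alone). The arm is back at its stop and the cap is screwed home. The slide was held level with the clip for about 2.8 s, to within about 0.2 mm by the wrist camera, and is back in. I did not touch the tin, the hex key set or the padlock.

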